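# Snap the last hub cap onto a wooden toy car

### The arm

A 6-joint arm with a two-finger parallel gripper is mounted at the origin on a cart in front of the work surface, level with it; the furniture and walls round the work are solid. World frame = base frame: x ahead of the robot, y to its left, z up, the work surface at z = 0. Lengths are in mm, angles in rad, forces in N, time in s.
With the tool pointing down it reaches from about 350 to 925 mm from the base axis. Payload 6.4 kg.
Tool frame: the origin (TCP) lies between the finger pads; the fingertips stand 8 mm ahead of it and the grasp point (between the pads) lies 11 mm behind it (env.tcp_to_tips is the z of the fingertips in the tool frame, in mm); z points along the fingers, y is the line along which they close (so a half turn about z gives the same grasp; the last joint's range is limited). The gripper opens to 94 mm and grips with 3 to 60 N. Pads are 16 mm wide; open, the fingers measure 119 mm over their backs; the gripper's body (75 mm by 177 mm) begins 78 mm behind the grasp point.
Start: joints at [-1.486, 0.245, 1.558, -0, 1.339, -0.174], TCP at [166.353, -628.363, 213.455] pointing down, gripper open.
Joint ranges: [-3.13, 3.13], [-1.02, 2.26], [0.13, 2.54], [-0.95, 4.09], [0.21, 2.88], [-2.74, 2.74]. Speed limits (rad/s): [2.57, 2.57, 3.14, 3.14, 3.14, 3.14].

### API

Orientations are given as a unit quaternion [x, y, z, w].
In Python, from station import env gives the robot as it stands. The module is installed in compiled form; this text tells all that it offers.
- The arm moves only by the tool play_rows, never from a script. Its argument "steps" is a list of rows, each a list of 7 numbers: the shift along the world's x, y, z in m, then the turn, a rotation vector about the world's x, y, z in degrees, then the finger opening in m, from 0 to 0.094. In form: [[tx, ty, tz, ax, ay, az, hand], ...]. A call has 1 to 20 rows; each row is the pose to reach, as a shift and turn from the pose commanded when the call began; what a row does not reach only later rows make up. A row lasts 1/8 s, in which the tool goes at most 62.5 mm and 10.7 degrees, less where a joint would pass 70% of its speed; a pose out of reach is approached as far as the arm can. A call with a gripper value outside its range is refused whole. The fingers move at their own pace and stop on an object; "newtons" is the grip in N (left out, the last holds). Time passes only in rows, so rows that repeat a pose let the fingers close. It gives the time, the measured TCP pose, the force, the opening and the grip force at its end, in the units of the state.
- env.get_state(): the state, without advancing time (a new reading comes with each control period).
- env.capture(name): name is "scene" or "top"; returns the picture (420x560x3 uint8, red, green, blue); there is no depth.
- env.get_calibration(name): a dict with "camera_matrix" (3x3 intrinsics, pixels), "position" and "rotation" of the camera in the world. Camera axes: x right, y down, z forward; pixel columns grow to the right and rows downward; lengths in mm; the calibration is good to about 2 mm. A picture is of the moment at which its call begins. get_calibration takes no time and is no camera call.
- env.hand_in(): hands the job in; it is judged then, once.
Trained networks look in the newest picture that a camera, given by its name, has taken for a name from the list of things; names that differ only in an ending like _2 or _b are one class to them, and where a whole thing is asked for, a point or a joint stands for the part that bears it (a point fixed in the world has none). Each returns a list of dicts, best first, with "conf" (0 to 1); they miss things now and then, are a little off and sometimes report something else, mostly with a low value. They report only what shows in the picture. A call takes as long as a camera call.
- env.recognise(camera, target): "location" ([x, y, z] in mm, in world coordinates, good to about 4 mm: the middle of the surface that is visible of it).
- env.silhouettes(camera, target): "pixels" (420x560 bool, what is visible of it).
- env.tip_of(camera, target): "location" ([x, y, z] in mm, in world coordinates, good to about 4 mm: a listed point, or the origin of a listed thing).
The state is a dict: "time_s": time; "joints": joint angles; "joint_vel": joint speeds; "effort": joint torques, N m; "tcp_pos": TCP position; "ee_rot": TCP orientation; "wrist_force": force on the tool from outside, world axes, zero at the start; "moment": the same for the moment, N m; "grip_width": finger opening in mm; "finger_force": force on a finger pad.
Only numpy, scipy, OpenCV 4.12 (cv2) and the standard library are available. Lean on these libraries where they do the work, as an engineer would, in place of code of your own. Each camera call takes 0.05 s, during which the arm holds its last target. There are 200 camera calls.

### The job

The wooden toy car on its side still lacks one hub cap. Set the loose red cap, open side down, on the bare axle stud of the upper wheel and let go of it, then take the setting tool and press the cap down squarely with it until it snaps fully home, then bear on it with about 25 N for half a second to seat it (over 40 N cracks it); do not press it home with the fingers. Then stand the tool upright on the bench again, and leave the jar, tape, sanding block and star where they are.

Things in the scene. Friction and masses are not known exactly. Their poses are not given: they have to be found in the camera images.
- cap_center (a point): Loose hub cap: round, red, closed flat top 36 mm across, sides 43 mm across, 22 mm high, 30 g, open side down on the bench. Point: its centre, 11 mm above its bottom rim; z up. In it, 1.5 mm above the rim, an inner lip with a 17.6 mm hole goes over the stud. Set loosely on the stud, this point is about 5 mm above stud_tip, and 6 mm (4.5 to 7) below it when snapped home; above 3.5 mm below is not home.
- stud_tip (a point): Tip, on the axis, of the upright stud in the middle of the bare upper wheel; z up. Four sprung prongs 13 mm across at the tip, 21 mm at their barbs. The axle, not yet held, stands up by 1 to 16 mm (tip then 18 to 33 mm over the wheel's face), slides down under 6 to 7 N till it bottoms, and only then the cap goes on: force climbs to 13 to 18 N, drops, then is hard as rim meets wheel.
- car: The toy car (blue wood, 200 mm long), fixed, lying on its side. Origin: middle of it, on the bench; z up, y along the car, +x to its roof, wheels at -x. Two 72 mm wooden wheels lie on top, faces about 0.1 m above the bench (hand-made: the bare one differs by several mm from car to car), on vertical axles at (-30, +62) mm (its red cap already on, to be left alone) and (-30, -62) mm (the bare stud, stud_tip). Blue wood reaches 78 mm high.
- tool_center (a point): Setting tool, 110 mm high, 280 g, standing upright on its foot. Point: on its axis, 55 mm above its bottom; z along its axis to the handle's end. Steel foot 55 mm across, 17 mm high; in its underside a cup 48 mm wide and 8 mm deep takes the cap's top with 2.5 mm play all round. Wooden shaft 26 mm across from 25 to 74 mm up, then a knob 40 mm across.
- tool_foot (a point): Centre of the underside (rim) of the setting tool's foot, 55 mm below tool_center on the tool's axis; the cup's flat bottom, which presses the cap, is 8 mm above it.
- jar: Black jar with a dark lid, 68 mm across, 86 mm high, bystander; origin at its bottom centre. Left of it, between the car and the tool and cap, two wooden toy planes on stands, fixed, rise to 0.21 m (world x 0.2 to 0.62, y 0.04 to 0.28): carry things over them. In front of the car lies a fixed dark pad, 50 mm high.
- tape: Roll of masking tape lying flat, 98 mm across, 25 mm high, bystander; origin at its bottom centre.
- sanding_block: Cork sanding block, 58 x 105 x 34 mm, bystander; origin at its bottom centre.
- star: Cut-out wooden star, 73 x 84 x 12 mm, lying flat, bystander; origin at its bottom centre.

How it is judged (in metres and radians):
On the way, in this order (a step that is already met when the one before it is completed fails the run):
1. the cap sits level on the stud's prongs, not yet snapped on, and the gripper has let go of it (z of cap_center in the frame of stud_tip between -0.002 and 0.008 m and horizontal distance between cap_center and stud_tip below 0.005 m and angle between cap_center's own z axis and vertical below 0.25 rad and contact force between the fingers and hub_cap below 0.05 N), for 0.2 s.
2. the cap is snapped home, square, and the setting tool bears on it with over 18 N (z of cap_center in the frame of stud_tip below -0.0035 m and horizontal distance between cap_center and stud_tip below 0.003 m and angle between cap_center's own z axis and vertical below 0.07 rad and contact force between setting_tool and hub_cap above 18 N), for 0.25 s.
At the end, for the whole second after the job is handed in: The cap is snapped home on the stud: its centre at least 3.5 mm below the stud's tip, within 3 mm of its axis and level within 4 degrees; the setting tool stands upright (within 7 degrees) and at rest, its foot less than 60 mm above the bench top (off the car) (z of cap_center in the frame of stud_tip below -0.0035 m and horizontal distance between cap_center and stud_tip below 0.003 m and angle between cap_center's own z axis and vertical below 0.07 rad and angle between tool_center's own z axis and vertical below 0.12 rad and height (world z) of tool_foot below 0.06 m and linear speed of setting_tool below 0.02 m/s); the robot touches nothing.
It fails at once if the setting tool presses on the cap with over 40 N (the cap cracks) (contact force between setting_tool and hub_cap above 40 N).
It fails at once if the cap is pressed home with the gripper (fingers on the cap while it is home) (z of cap_center in the frame of stud_tip below -0.0035 m and horizontal distance between cap_center and stud_tip below 0.004 m and contact force between the fingers and hub_cap above 0.3 N).
It fails at once if the jar, tape, sanding block or star is moved by over 20 mm (distance of any of jar, tape, sanding_block, star from where it was at the start of the episode above 0.02 m).
It also fails if it takes over 72 s, if anything falls off the work surface, if the arm or the gripper's body presses on something with over 40 N, if the wrist force passes 120 N, or if a joint passes its speed limit or range.

## Working session

There is one attempt and no reset: what is moved stays moved. The work goes in short steps, Python scripts to look and compute and a tool call to move; the robot and the scene stay as the last step left them, time stands still between calls to the robot, and variables do not carry over. Pictures are saved under pics/ and viewed, at most 10 in all, crops included, and the job is handed in when it is done.

Besides the shell and the picture viewer there is one more tool, called after ">>>" as name(argument=value, ...), one argument or row to a line, values as JSON. play_rows: Moves the arm, as the interface text tells. Its arguments: {"type":"object","properties":{"steps":{"type":"array","items":{"type":"array","items":{"type":"number"}}},"newtons":{"type":"number"}},"required":["steps"]}

```bash
mkdir -p pics
cat > h.py <<'E'
from station import env
import numpy as np, cv2
def save(c,n):
    cv2.imwrite(f'pics/{n}.png',cv2.cvtColor(env.capture(c),cv2.COLOR_RGB2BGR))
def cal(c):
    d=env.get_calibration(c);return np.array(d['camera_matrix']),np.array(d['position']).ravel(),np.array(d['rotation'])
def ray(c,u,v,z):
    K,p,R=cal(c);d=R@np.linalg.solve(K,[u,v,1]);return p+d*(z-p[2])/d[2]
def proj(c,X):
    K,p,R=cal(c);q=K@(R.T@(np.array(X)-p));return q[:2]/q[2]
E
python3 - <<'E'
from h import *
save('scene','s0');save('top','t0')
for c in('scene','top'):
    print(c,cal(c)[1],cal(c)[2].round(3).tolist())
    for n in('cap_center','stud_tip','car','tool_center','jar','tape','sanding_block','star'):
        print(n,[(np.round(r['location']),round(r['conf'],2)) for r in env.tip_of(c,n)[:2]])
s=env.get_state();print(s['time_s'],s['ee_rot'],s['tcp_pos'],s['grip_width'],s['wrist_force'])
E
```

```text
scene [-441.94263011  613.44659416  574.7011886 ] [-0.413, 0.724, -0.481, 0.273]
cap_center [(array([437., 368.,  12.]), 0.66)]
stud_tip []
car [(array([ 659., -133.,   -1.]), 0.69)]
tool_center [(array([574., 347.,  56.]), 0.7)]
jar [(array([714., 184.,  -1.]), 0.97)]
tape []
sanding_block [(array([444., 430.,   4.]), 0.71)]
star [(array([696., 294.,   1.]), 0.64)]
top [ 334.23985906   39.56525686 1361.81676644] [0.705, -0.704, 0.056, -0.058]
cap_center [(array([433., 370.,  12.]), 0.63)]
stud_tip [(array([ 628., -195.,  134.]), 0.5)]
car [(array([ 659., -128.,    0.]), 0.76)]
tool_center [(array([574., 351.,  54.]), 0.81)]
jar [(array([715., 181.,  -0.]), 0.64)]
tape [(array([ 686., -335.,   -2.]), 0.85)]
sanding_block [(array([450., 433.,   4.]), 0.61), (array([571., 348.,  53.]), 0.45)]
star [(array([696., 294.,  -2.]), 0.87)]
0.9 [ 9.91639774e-01  1.29037043e-01 -1.56280627e-05  2.54630016e-06] [ 166.33707966 -628.36535099  213.48178684] 93.90407479283058 [-0.76697978  0.52273514 -0.73842922]
```

View pics/s0.png

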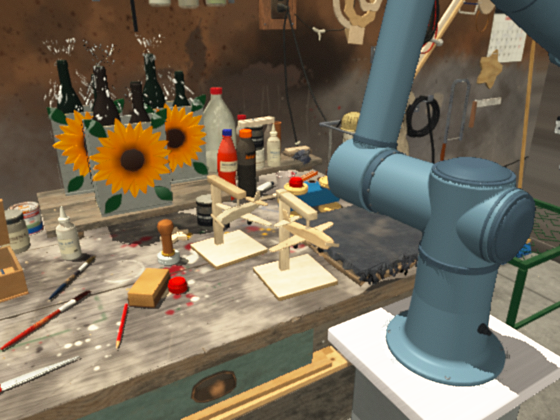

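View pics/t0.png

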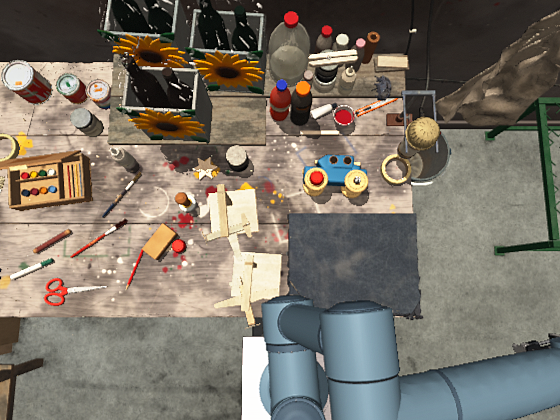

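The scene view shows the cap at (178,286), the tool at (168,240) and the block at (150,287). In the top view the cap is at (179,245), touching or close to the block, the tool at (184,203), and the bare wheel at (357,182). I'll zoom in.

Run:
```python
from h import *
t=cv2.imread('pics/t0.png')
a=cv2.resize(t[180:270,130:220],None,fx=6,fy=6,interpolation=cv2.INTER_CUBIC)[:, :400*6//6]
b=cv2.resize(t[145:220,295:385],None,fx=4.4,fy=4.4,interpolation=cv2.INTER_CUBIC)
o=np.zeros((540,800,3),np.uint8);o[:,:400]=a[:, 140:540];o[:330,400:796]=b
cv2.imwrite('pics/c0.png',o)
for c in('scene','top'):
    env.capture(c)
    for n in('cap_center','tool_center','sanding_block','stud_tip'):
        for r in env.silhouettes(c,n)[:2]:
            m=r['pixels'];v,u=np.nonzero(m);print(c,n,round(r['conf'],2),m.sum(),u.mean().round(1),v.mean().round(1),u.min(),u.max(),v.min(),v.max())
            if n=='cap_center':print(ray(c,u.mean(),v.mean(),14).round(1), ray(c,u.mean(),v.mean(),20).round(1))
            if n=='sanding_block' and c=='top':
                bx=cv2.boxPoints(cv2.minAreaRect(np.c_[u,v].astype(np.float32)));print([ray(c,*p,34)[:2].round() for p in bx])
    if c=='scene':continue
    print([(np.round(r['location']),r['conf']) for r in env.tip_of(c,'stud_tip')],[(np.round(r['location']),r['conf']) for r in env.recognise(c,'stud_tip')])
```

```text
Traceback (most recent call last):
ValueError: could not broadcast input array from shape (540,260,3) into shape (540,400,3)
```

Run:
```python
from h import *
t=cv2.imread('pics/t0.png')
a=cv2.resize(t[185:275,140:206],None,fx=6,fy=6,interpolation=cv2.INTER_CUBIC)
b=cv2.resize(t[145:220,295:385],None,fx=4.4,fy=4.4,interpolation=cv2.INTER_CUBIC)
o=np.zeros((540,800,3),np.uint8);o[:,:396]=a;o[:330,400:796]=b
cv2.imwrite('pics/c0.png',o)
for c in('scene','top'):
    env.capture(c)
    for n in('cap_center','tool_center','sanding_block','stud_tip'):
        for r in env.silhouettes(c,n)[:2]:
            m=r['pixels'];v,u=np.nonzero(m);print(c,n,round(r['conf'],2),m.sum(),u.mean().round(1),v.mean().round(1),u.min(),u.max(),v.min(),v.max())
            if n=='cap_center':print(ray(c,u.mean(),v.mean(),14).round(1), ray(c,u.mean(),v.mean(),20).round(1))
            if n=='sanding_block' and c=='top':
                bx=cv2.boxPoints(cv2.minAreaRect(np.c_[u,v].astype(np.float32)));print([ray(c,*p,34)[:2].round() for p in bx])
    if c=='scene':continue
    print([(np.round(r['location']),r['conf']) for r in env.tip_of(c,'stud_tip')],[(np.round(r['location']),r['conf']) for r in env.recognise(c,'stud_tip')])
```

```text
scene tool_center 0.7 666 167.1 243.4 157 179 219 264
scene tool_center 0.52 1285 312.7 193.6 284 340 176 216
scene sanding_block 0.97 1165 148.8 287.3 128 169 268 306
top cap_center 0.71 141 178.0 245.2 172 185 239 251Traceback (most recent call last):
  File "<stdin>", line 12, in <module>
  File "h.py", line 8, in ray
    K,p,R=cal(c);d=R@np.linalg.solve(K,[u,v,1]);return p+d*(z-p[2])/d[2]
                   ~^~~~~~~~~~~~~~~~~~~~~~~~~~~
ValueError: matmul: Input operand 1 has a mismatch in its core dimension 0, with gufunc signature (n?,k),(k,m?)->(n?,m?) (size 3 is different from 4)
```

View pics/c0.png

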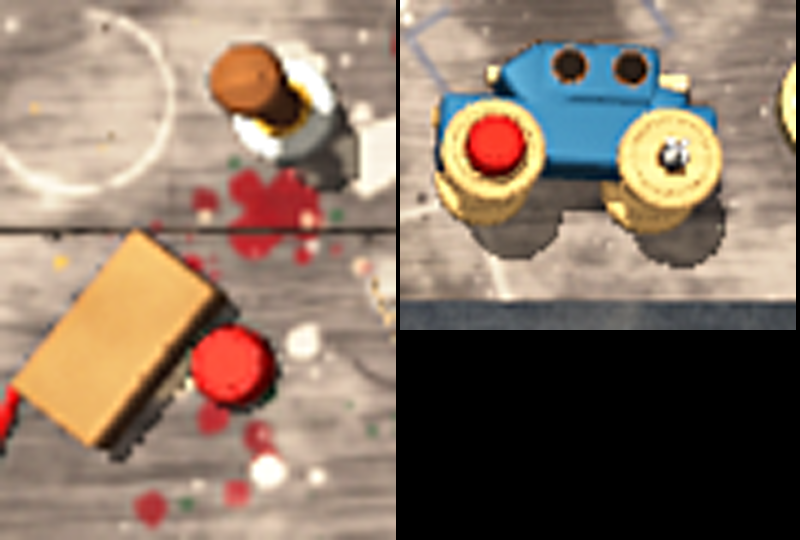

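The crop shows the cap (px 178,245.5) right against the block's long edge, the knob top at about (181,198), and the stud tip at about (357,179.5).

```bash
sed -i "s/np.array(d\['rotation'\])/Rotation.from_quat(np.array(d['rotation']).ravel()).as_matrix()/; 2a from scipy.spatial.transform import Rotation" h.py
python3 - <<'E'
from h import *
def blob(c,roi):
    im=env.capture(c).astype(int);x0,x1,y0,y1=roi;p=im[y0:y1,x0:x1]
    m=((p[...,0]>150)&(p[...,1]<75)&(p[...,2]<75)).astype(np.uint8)
    n,l,s,ce=cv2.connectedComponentsWithStats(m);k=1+s[1:,4].argmax();print(c,s[k],ce[k]+[x0,y0]);return ce[k]+[x0,y0]
env.capture('scene')
print('cap top',ray('top',*blob('top',(165,195,232,258)),18).round(1))
print('cap scene',ray('scene',*blob('scene',(165,192,272,300)),14).round(1))
print('knob',ray('top',180.8,197.8,105).round(1),'tool proj scene',proj('scene',[574,349,110]),proj('scene',[574,349,0]))
cc=blob('top',(300,330,160,195))
for z in (100,115):print('other cap',ray('top',*cc,z).round(1))
for z in (115,125,135):print('stud',ray('top',357.0,179.5,z).round(1))
for r in env.silhouettes('top','sanding_block')[:1]:
    v,u=np.nonzero(r['pixels']);bx=cv2.boxPoints(cv2.minAreaRect(np.c_[u,v].astype(np.float32)));print(r['conf'],[ray('top',*p,34)[:2].round() for p in bx])
for r in env.silhouettes('scene','sanding_block')[:1]:
    print(r['conf'])
print(proj('scene',[628,-195,125]),proj('scene',[628,-71,115]))
E
```

```text
top [ 7  7 12 18 79] [176.84810127 247.59493671]
cap top [426.5 372.2  18. ]
scene [  3   5  18  13 180] [175.75       282.91111111]
cap scene [438.2 372.6  14. ]
knob [572.5 344.8 105. ] tool proj scene [163.63306073 220.36812183] [167.96636872 259.88055807]
top [ 11  12  13  11 112] [316.50892857 176.90178571]
other cap [639.6 -71.1 100. ]
other cap [636.  -69.7 115. ]
stud [ 628.  -193.1  115. ]
stud [ 625.6 -191.3  125. ]
stud [ 623.3 -189.4  135. ]
0.63 [array([423., 482.]), array([505., 416.]), array([466., 369.]), array([385., 434.])]
0.66
[331.62482316 172.29205423] [297.54617006 182.26974211]
```

>>> play_rows(
  steps=[
    [0.294,0.228,0.087,0,0,36,0.094],
    [0.294,0.228,0.087,0,0,36,0.094],
    [0.294,0.228,0.087,0,0,36,0.094],
    [0.294,0.228,0.087,0,0,36,0.094],
    [0.294,0.228,0.087,0,0,36,0.094],
    [0.294,0.228,0.087,0,0,36,0.094],
    [0.394,0.628,0.087,0,0,36,0.094],
    [0.394,0.628,0.087,0,0,36,0.094],
    [0.394,0.628,0.087,0,0,36,0.094],
    [0.394,0.628,0.087,0,0,36,0.094],
    [0.394,0.628,0.087,0,0,36,0.094],
    [0.394,0.628,0.087,0,0,36,0.094],
    [0.394,0.628,0.087,0,0,36,0.094],
    [0.268,0.997,0.087,0,0,36,0.094],
    [0.268,0.997,0.087,0,0,36,0.094],
    [0.268,0.997,0.087,0,0,36,0.094],
    [0.268,0.997,0.087,0,0,36,0.094],
    [0.268,0.997,0.087,0,0,36,0.094],
    [0.268,0.997,0.087,0,0,36,0.094],
    [0.268,0.997,0.087,0,0,36,0.094],
  ],
)

```text
time_s: 4.05
tcp_pos: [432.8, 371.2, 300.4]
ee_rot: [0.902, 0.431, -0.0, -0.0]
wrist_force: [1.6, -0.8, 0.3]
grip_width: 94.2
finger_force: 0.0
```

Run:
```python
from h import *
s=cv2.cvtColor(env.capture('scene'),cv2.COLOR_RGB2BGR);t=cv2.cvtColor(env.capture('top'),cv2.COLOR_RGB2BGR)
cv2.imwrite('pics/t1.png',t);cv2.imwrite('pics/s1.png',s)
o=np.vstack([cv2.resize(s[150:210,275:355],(800,600),interpolation=cv2.INTER_CUBIC)[100:400],cv2.resize(t[165:195,320:400],(800,300),interpolation=cv2.INTER_CUBIC)])
cv2.imwrite('pics/c1.png',o)
for c in('scene','top'):
  print(c,[(np.round(r['location']),round(r['conf'],2)) for r in env.tip_of(c,'stud_tip')],[(np.round(r['location']),round(r['conf'],2)) for r in env.tip_of(c,'car')])
  
print(env.get_state()['tcp_pos'],cal('scene')[0].round(1).tolist(),cal('top')[0].round(1).tolist())
```

```text
scene [(array([ 623., -194.,  138.]), 0.54)] [(array([ 661., -133.,    0.]), 0.56)]
top [(array([ 626., -193.,  134.]), 0.38)] [(array([ 661., -127.,   -2.]), 0.65)]
[435.17451564 367.27571366 300.46353489] [[455.4, 0.0, 283.6], [0.0, 455.4, 205.6], [0.0, 0.0, 1.0]] [[418.7, 0.0, 279.7], [0.0, 418.7, 208.8], [0.0, 0.0, 1.0]]
```

View pics/c1.png

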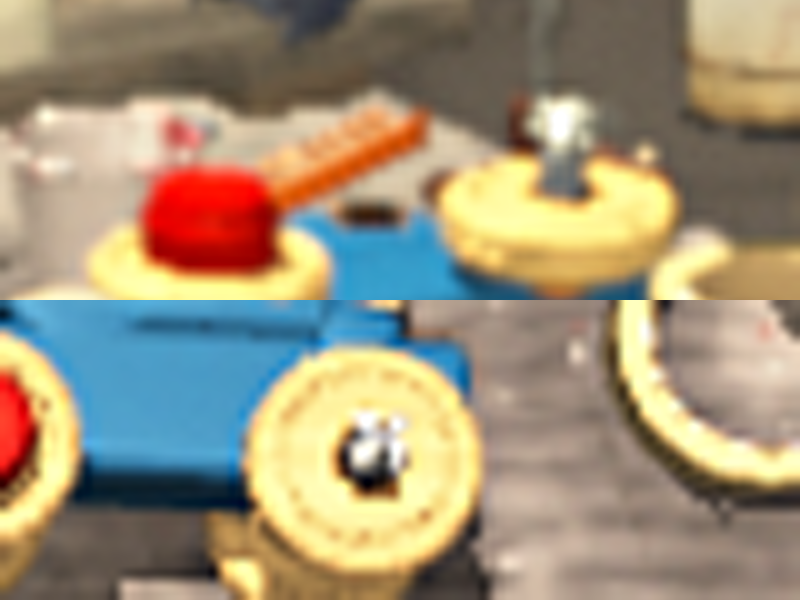

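Scene crop: stud tip at about px (330.6,169.9), wheel face centre at about (330.6,180). Top crop: wheel centre at about (356,180.5), tip at about (357.3,178.5). I'll triangulate these.

Run:
```python
from h import *
def tri(a,b):
    A=[];B=[]
    for c,(u,v) in(('scene',a),('top',b)):
        K,p,R=cal(c);d=R@np.linalg.solve(K,[u,v,1]);d/=np.linalg.norm(d);P=np.eye(3)-np.outer(d,d);A.append(P);B.append(P@p)
    x=np.linalg.lstsq(np.vstack(A),np.hstack(B),rcond=None)[0];return x.round(1),[ (proj(c,x)-q).round(1) for c,q in(('scene',a),('top',b))]
print('tip',tri((330.6,169.9),(357.3,178.5)));print('wheel',tri((330.6,180),(356,180.5)))
for z in(95,100,105,110):print(z,ray('top',356,180.5,z).round(1))
t=cv2.imread('pics/t1.png').astype(int);p=t[165:200,338:375]
m=((p[...,2]>190)&(p[...,1]>150)&(p[...,0]<170)).astype(np.uint8)
cs,_=cv2.findContours(m,0,1);k=max(cs,key=cv2.contourArea);print(cv2.fitEllipse(k),cv2.boundingRect(k))
print(tri((176.3+1.5,285.5),(178,245.5)))
```

```text
tip (array([ 626.9, -190.3,  133.8]), [array([0.1, 0. ]), array([-0.1, -0.1])])
wheel (array([ 628.3, -192.7,  100.1]), [array([0., 0.]), array([-0., -0.])])
95 [ 629.5 -193.7   95. ]
100 [ 628.4 -192.8  100. ]
105 [ 627.2 -191.8  105. ]
110 [ 626.  -190.9  110. ]
((18.04190444946289, 15.609711647033691), (21.208702087402344, 22.781951904296875), 86.18133544921875) (6, 5, 25, 22)
(array([433.7, 370.4,   9.1]), [array([-0.3, -0. ]), array([0.2, 0.1])])
```

>>> play_rows(
  steps=[
    [0,0,-0.0625,0,0,0,0.094],
    [0,0,-0.125,0,0,0,0.094],
    [0,0,-0.18,0,0,0,0.094],
    [0,0,-0.23,0,0,0,0.094],
    [0,0,-0.26,0,0,0,0.094],
    [0,0,-0.275,0,0,0,0.094],
    [0,0,-0.288,0,0,0,0.094],
    [0,0,-0.288,0,0,0,0.094],
  ],
)

```text
time_s: 5.35
tcp_pos: [434.6, 368.4, 12.5]
ee_rot: [0.903, 0.429, -0.0, 0.0]
wrist_force: [-0.2, -0.8, -0.3]
grip_width: 94.1
finger_force: 0.0
```

>>> play_rows(
  newtons=12,
  steps=[
    [0,0,0,0,0,0,0.03],
    [0,0,0,0,0,0,0.03],
    [0,0,0,0,0,0,0.03],
    [0,0,0,0,0,0,0.03],
    [0,0,0,0,0,0,0.03],
    [0,0,0,0,0,0,0.03],
    [0,0,0.02,0,0,0,0.03],
    [0,0,0.08,0,0,0,0.03],
    [0,0,0.14,0,0,0,0.03],
    [0,0,0.2,0,0,0,0.03],
    [0,0,0.26,0,0,0,0.03],
    [0,0,0.29,0,0,0,0.03],
  ],
)

```text
time_s: 6.85
tcp_pos: [435.2, 369.2, 308.6]
ee_rot: [0.903, 0.429, 0.004, -0.0]
wrist_force: [0.7, 0.3, -1.1]
grip_width: 43.2
finger_force: 12.0
```

>>> play_rows(
  steps=[
    [0.126,-0.369,0,0,0,0,0.03],
    [0.126,-0.369,0,0,0,0,0.03],
    [0.126,-0.369,0,0,0,0,0.03],
    [0.126,-0.369,0,0,0,0,0.03],
    [0.126,-0.369,0,0,0,0,0.03],
    [0.126,-0.369,0,0,0,0,0.03],
    [0.193,-0.56,-0.06,0,0,0,0.03],
    [0.193,-0.56,-0.06,0,0,0,0.03],
    [0.193,-0.56,-0.06,0,0,0,0.03],
    [0.193,-0.56,-0.06,0,0,0,0.03],
    [0.193,-0.56,-0.12,0,0,0,0.03],
    [0.193,-0.56,-0.12,0,0,0,0.03],
    [0.193,-0.56,-0.12,0,0,0,0.03],
    [0.193,-0.56,-0.12,0,0,0,0.03],
  ],
)

```text
time_s: 8.6
tcp_pos: [628.9, -191.5, 186.1]
ee_rot: [0.903, 0.43, 0.002, 0.002]
wrist_force: [-0.5, 0.5, -0.3]
grip_width: 43.1
finger_force: 12.0
```

Run:
```python
from h import *
s=cv2.cvtColor(env.capture('scene'),cv2.COLOR_RGB2BGR);t=cv2.cvtColor(env.capture('top'),cv2.COLOR_RGB2BGR)
o=np.vstack([cv2.resize(s[145:190,290:370],(800,450),interpolation=cv2.INTER_CUBIC),cv2.resize(t[170:185,330:380],(800,240),interpolation=cv2.INTER_CUBIC)[:150]])
cv2.imwrite('pics/c2.png',o)
st=env.get_state();p=st['tcp_pos'];print(p,st['wrist_force'],st['time_s'])
for z in(-12.5,9.5):print(proj('scene',p+[0,0,z]))
print(proj('scene',[627.5,-192,134]))
```

```text
[ 628.42938885 -191.44022403  185.15055582] [-0.35364113 -0.06261805 -1.69412506] 8.7
[331.27395414 157.53839705]
[331.58895968 150.52291182]
[331.05719284 169.70949647]
```

View pics/c2.png

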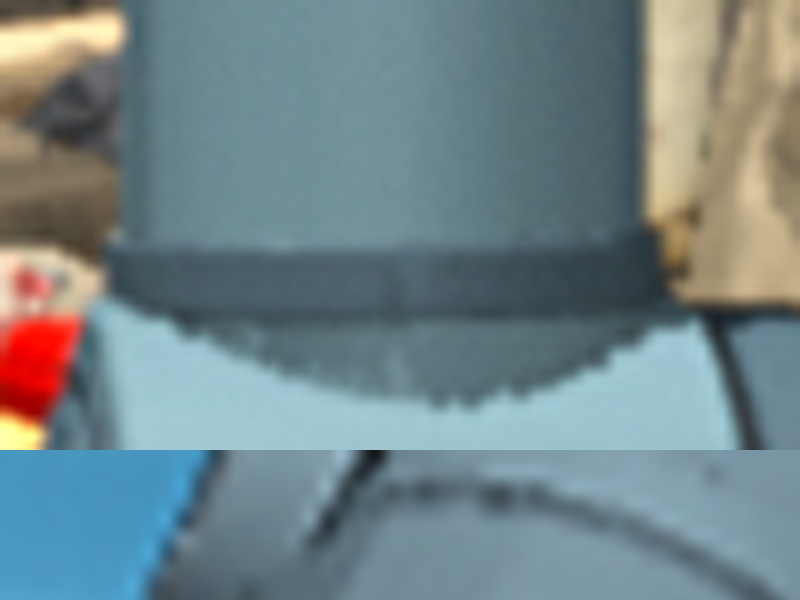

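The arm hides the stud from both cameras, so I'll feel for it by force.

>>> play_rows(
  steps=[
    [0,0,-0.02,0,0,0,0.03],
    [0,0,-0.032,0,0,0,0.03],
    [0,0,-0.036,0,0,0,0.03],
    [0,0,-0.036,0,0,0,0.03],
    [0,0,-0.036,0,0,0,0.03],
  ],
)

```text
time_s: 9.32
tcp_pos: [627.7, -191.5, 146.9]
ee_rot: [0.903, 0.429, 0.0, 0.0]
wrist_force: [0.4, -0.5, -0.3]
grip_width: 43.3
finger_force: 12.0
```

>>> play_rows(
  steps=[
    [0,0,-0.002,0,0,0,0.03],
    [0,0,-0.003,0,0,0,0.03],
    [0,0,-0.003,0,0,0,0.03],
  ],
)

```text
time_s: 9.7
tcp_pos: [627.3, -191.4, 143.4]
ee_rot: [0.903, 0.429, -0.0, -0.0]
wrist_force: [0.3, -0.5, -0.9]
grip_width: 43.2
finger_force: 12.0
```

>>> play_rows(
  steps=[
    [0,0,-0.002,0,0,0,0.03],
    [0,0,-0.002,0,0,0,0.03],
  ],
)

```text
time_s: 9.95
tcp_pos: [627.6, -191.6, 141.6]
ee_rot: [0.903, 0.429, 0.0, 0.0]
wrist_force: [1.3, -0.5, 0.6]
grip_width: 43.1
finger_force: 12.0
```

>>> play_rows(
  steps=[
    [0,0,-0.0015,0,0,0,0.03],
    [0,0,-0.0015,0,0,0,0.03],
  ],
)

```text
time_s: 10.2
tcp_pos: [627.7, -191.8, 140.3]
ee_rot: [0.903, 0.429, 0.0, 0.001]
wrist_force: [1.0, -1.8, 1.6]
grip_width: 43.4
finger_force: 12.0
```

>>> play_rows(
  steps=[
    [0,0,-0.0015,0,0,0,0.03],
    [0,0,-0.0015,0,0,0,0.03],
  ],
)

```text
time_s: 10.45
tcp_pos: [627.8, -192.0, 139.0]
ee_rot: [0.903, 0.429, 0.0, 0.001]
wrist_force: [1.0, -2.7, 2.8]
grip_width: 43.5
finger_force: 12.0
```

Run:
```python
from h import *
for i in range(4):
    env.capture('top');s=env.get_state();print(s['wrist_force'].round(1),s['moment'].round(2),s['tcp_pos'].round(1))
```

```text
[ 1.7 -3.3  2.9] [-0.74 -0.31  0.03] [ 627.7 -191.9  138.9]
[ 1.3 -3.7  3.3] [-0.78 -0.34 -0.01] [ 627.7 -191.9  138.9]
[ 1.4 -3.   1.8] [-0.78 -0.26 -0.02] [ 627.7 -191.9  138.9]
[ 1.5 -4.3  3.2] [-0.79 -0.27 -0.04] [ 627.7 -191.9  138.9]
```

The sideways force says the stud lies towards -y, a little +x, of the cap. I'll shift until it vanishes.

>>> play_rows(
  steps=[
    [0.0005,-0.001,0,0,0,0,0.03],
    [0.0005,-0.001,0,0,0,0,0.03],
    [0.0005,-0.001,0,0,0,0,0.03],
  ],
)

```text
time_s: 11.02
tcp_pos: [627.9, -192.4, 138.6]
ee_rot: [0.903, 0.429, 0.0, 0.0]
wrist_force: [0.2, -3.1, 5.0]
grip_width: 43.1
finger_force: 12.0
```

```bash
cat > f.py <<'E'
from h import *
L=[]
for i in range(4):
    env.capture('top');s=env.get_state();L.append(np.r_[s['wrist_force'],s['moment'],s['tcp_pos']])
print(np.mean(L,0).round(2),s['time_s'])
E
python3 f.py
```

```text
[ 4.8000e-01 -2.0900e+00  4.3800e+00 -5.5000e-01 -1.7000e-01 -2.0000e-02
  6.2792e+02 -1.9236e+02  1.3858e+02] 11.225
```

>>> play_rows(
  steps=[
    [0.0002,-0.001,0,0,0,0,0.03],
    [0.0002,-0.001,0,0,0,0,0.03],
  ],
)

```text
time_s: 11.48
tcp_pos: [627.9, -193.1, 138.2]
ee_rot: [0.903, 0.429, -0.0, -0.0]
wrist_force: [-0.3, -1.7, 4.1]
grip_width: 43.5
finger_force: 12.0
```

```bash
python3 f.py
```

```text
[ 2.2000e-01 -1.1000e+00  3.5700e+00 -3.1000e-01 -1.8000e-01  2.0000e-02
  6.2796e+02 -1.9317e+02  1.3826e+02] 11.675
```

>>> play_rows(
  steps=[
    [0.0,-0.0008,0,0,0,0,0.03],
    [0.0,-0.0008,0,0,0,0,0.03],
    [0.0,-0.0008,0,0,0,0,0.05],
    [0.0,-0.0008,0,0,0,0,0.06],
    [0.0,-0.0008,0,0,0,0,0.08],
    [0.0,-0.0008,0,0,0,0,0.08],
    [0.0,-0.0008,0,0,0,0,0.08],
  ],
)

```text
time_s: 12.55
tcp_pos: [628.0, -194.2, 138.4]
ee_rot: [0.903, 0.429, -0.0, -0.0]
wrist_force: [0.3, -0.1, 0.6]
grip_width: 79.9
finger_force: 0.0
```

>>> play_rows(
  steps=[
    [0,0,0.02,0,0,0,0.08],
    [0,0,0.07,0,0,0,0.09],
    [0,0,0.13,0,0,0,0.094],
    [0,0,0.16,0,0,0,0.094],
    [-0.067,0.194,0.16,0,0,0,0.094],
    [-0.067,0.194,0.16,0,0,0,0.094],
    [-0.067,0.194,0.16,0,0,0,0.094],
    [-0.067,0.194,0.16,0,0,0,0.094],
    [-0.1,0.35,0.16,0,0,0,0.094],
    [-0.1,0.35,0.16,0,0,0,0.094],
    [-0.1,0.35,0.16,0,0,0,0.094],
  ],
)

```text
time_s: 13.92
tcp_pos: [527.9, 157.6, 299.8]
ee_rot: [0.903, 0.43, 0.001, 0.0]
wrist_force: [-0.5, 0.2, -0.3]
grip_width: 93.7
finger_force: 0.0
```

Run:
```python
from h import *
s=cv2.cvtColor(env.capture('scene'),cv2.COLOR_RGB2BGR);t=cv2.cvtColor(env.capture('top'),cv2.COLOR_RGB2BGR)
cv2.imwrite('pics/s3.png',s);cv2.imwrite('pics/t3.png',t)
o=np.vstack([cv2.resize(s[155:185,275:355],(800,300),interpolation=cv2.INTER_CUBIC),cv2.resize(t[165:195,320:400],(800,300),interpolation=cv2.INTER_CUBIC)])
cv2.imwrite('pics/c3.png',o);st=env.get_state();print(st['tcp_pos'],st['time_s'])
for c in('scene','top'):print([(np.round(r['location']),round(r['conf'],2)) for r in env.tip_of(c,'cap_center')],[(np.round(r['location']),round(r['conf'],2)) for r in env.tip_of(c,'tool_center')])
```

```text
[527.91701152 157.92463398 299.72303341] 14.025
[(array([ 634., -191.,  141.]), 0.71)] [(array([573., 347.,  55.]), 0.81)]
[(array([ 631., -192.,  139.]), 0.54)] [(array([573., 346.,  54.]), 0.64)]
```

View pics/c3.png

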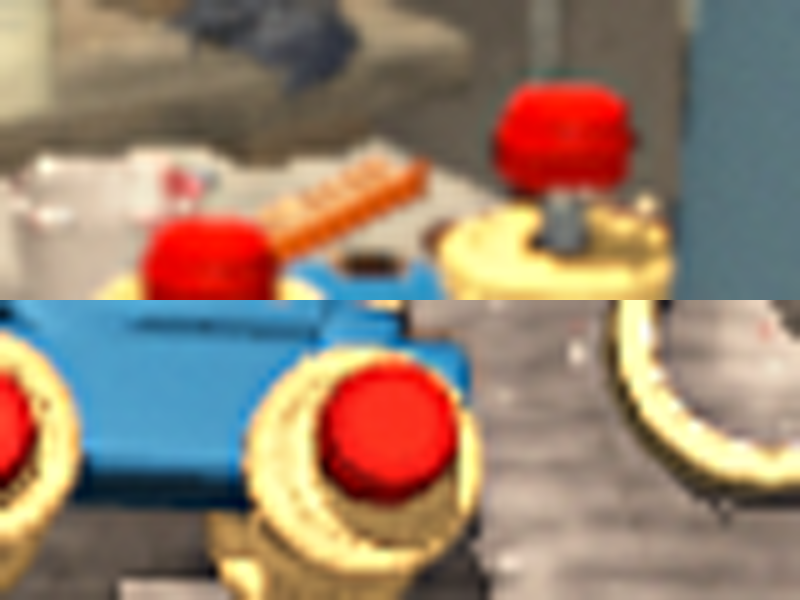

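The cap sits level on the prongs (scene crop (563,135), top crop (390,430)). Next I fetch the tool, closing along world x to clear the planes.

>>> play_rows(
  steps=[
    [0.045,0.191,0,0,0,39,0.094],
    [0.045,0.191,0,0,0,39,0.094],
    [0.045,0.191,0,0,0,39,0.094],
    [0.045,0.191,0,0,0,39,0.094],
    [0.045,0.191,-0.06,0,0,39,0.094],
    [0.045,0.191,-0.12,0,0,39,0.094],
    [0.045,0.191,-0.16,0,0,39,0.094],
    [0.045,0.191,-0.16,0,0,39,0.094],
  ],
)

```text
time_s: 15.22
tcp_pos: [571.5, 344.4, 134.2]
ee_rot: [0.709, 0.705, -0.004, -0.002]
wrist_force: [0.4, -0.9, 0.2]
grip_width: 94.2
finger_force: 0.0
```

Run:
```python
from h import *
s=cv2.cvtColor(env.capture('scene'),cv2.COLOR_RGB2BGR)
cv2.imwrite('pics/c4.png',cv2.resize(s[185:275,120:220],(660,594),interpolation=cv2.INTER_CUBIC));st=env.get_state();print(st['tcp_pos'],st['time_s'],st['ee_rot'].round(3))
for y in(343,347,351):print(y,[(proj('scene',[573,y,z])).round(1) for z in(110,92,8)])
```

```text
[573.35911579 345.45127433 137.7215512 ] 15.275 [ 0.709  0.705 -0.001 -0.   ]
343 [array([166.2, 220. ]), array([166.9, 226.7]), array([170.1, 256.7])]
347 [array([164.6, 220.3]), array([165.3, 227. ]), array([168.6, 257.1])]
351 [array([162.9, 220.7]), array([163.7, 227.4]), array([167. , 257.5])]
```

View pics/c4.png

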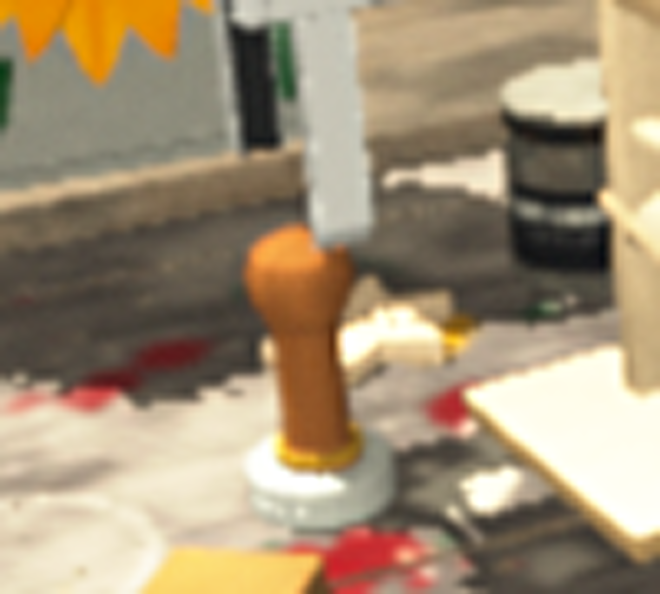

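The knob axis at u≈165 and foot at u≈168 give tool y≈348, which agrees with the command to 1 mm. Descend and grip.

>>> play_rows(
  newtons=10,
  steps=[
    [0,0.001,-0.03,0,0,0,0.094],
    [0,0.001,-0.05,0,0,0,0.094],
    [0,0.001,-0.057,0,0,0,0.094],
    [0,0.001,-0.057,0,0,0,0.094],
    [0,0.001,-0.057,0,0,0,0.06],
    [0,0.001,-0.057,0,0,0,0.05],
    [0,0.001,-0.057,0,0,0,0.045],
    [0,0.001,-0.057,0,0,0,0.04],
    [0,0.001,-0.057,0,0,0,0.03],
    [0,0.001,-0.057,0,0,0,0.03],
  ],
)

```text
time_s: 16.52
tcp_pos: [573.3, 347.9, 81.6]
ee_rot: [0.708, 0.706, 0.0, 0.0]
wrist_force: [0.2, -0.2, -1.6]
grip_width: 37.8
finger_force: 10.1
```

>>> play_rows(
  newtons=50,
  steps=[
    [0,0,0,0,0,0,0.02],
    [0,0,0,0,0,0,0.02],
    [0,0,0,0,0,0,0.02],
  ],
)

```text
time_s: 16.9
tcp_pos: [573.2, 347.9, 81.5]
ee_rot: [0.708, 0.706, 0.0, 0.0]
wrist_force: [1.4, 0.0, -0.5]
grip_width: 37.0
finger_force: 50.0
```

>>> play_rows(
  steps=[
    [0,0,0.03,0,0,0,0.02],
    [0,0,0.09,0,0,0,0.02],
    [0,0,0.15,0,0,0,0.02],
    [0,0,0.21,0,0,0,0.02],
    [0,0,0.25,0,0,0,0.02],
    [0.003,-0.03,0.25,0,0,0,0.02],
    [0.009,-0.09,0.25,0,0,0,0.02],
    [0.015,-0.15,0.25,0,0,0,0.02],
    [0.021,-0.21,0.25,0,0,0,0.02],
    [0.027,-0.27,0.25,0,0,0,0.02],
    [0.033,-0.33,0.25,0,0,0,0.02],
    [0.039,-0.39,0.25,0,0,0,0.02],
    [0.045,-0.45,0.25,0,0,0,0.02],
    [0.051,-0.51,0.25,0,0,0,0.02],
    [0.055,-0.541,0.24,0,0,0,0.02],
    [0.055,-0.541,0.2,0,0,0,0.02],
    [0.055,-0.541,0.18,0,0,0,0.02],
    [0.055,-0.541,0.18,0,0,0,0.02],
  ],
)

```text
time_s: 19.15
tcp_pos: [626.9, -192.1, 258.8]
ee_rot: [0.708, 0.706, -0.001, -0.003]
wrist_force: [0.4, -0.3, -2.7]
grip_width: 37.3
finger_force: 50.0
```

Run:
```python
from h import *
s=cv2.cvtColor(env.capture('scene'),cv2.COLOR_RGB2BGR)
cv2.imwrite('pics/c5.png',cv2.resize(s[100:200,270:390],(720,600),interpolation=cv2.INTER_CUBIC));st=env.get_state();print(st['tcp_pos'],st['time_s'],st['ee_rot'].round(3),st['wrist_force'],st['moment'],st['grip_width'])
```

```text
[ 627.85947178 -192.48974411  261.06171622] 19.2 [ 0.708  0.706 -0.    -0.001] [-0.51072175  0.86827727 -1.91941943] [-0.04126131 -0.11475183  0.00835526] 37.325082126068295
```

View pics/c5.png

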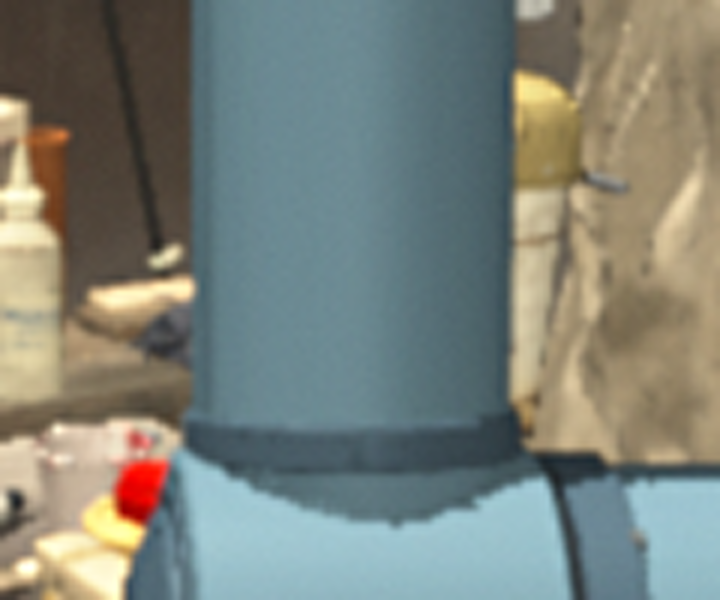

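The arm hides the stud again (forearm across px 300-355), so I'll descend by feel. The cup floor should meet the cap at TCP z of about 221.

>>> play_rows(
  steps=[
    [0,0,-0.015,0,0,0,0.02],
    [0,0,-0.026,0,0,0,0.02],
    [0,0,-0.03,0,0,0,0.02],
    [0,0,-0.03,0,0,0,0.02],
  ],
)

```text
time_s: 19.7
tcp_pos: [627.9, -193.1, 231.1]
ee_rot: [0.708, 0.706, -0.0, -0.0]
wrist_force: [0.2, -0.1, -2.0]
grip_width: 37.6
finger_force: 50.0
```

>>> play_rows(
  steps=[
    [0,0,-0.002,0,0,0,0.02],
    [0,0,-0.004,0,0,0,0.02],
    [0,0,-0.004,0,0,0,0.02],
  ],
)

```text
time_s: 20.08
tcp_pos: [628.0, -193.2, 227.4]
ee_rot: [0.708, 0.706, -0.0, -0.0]
wrist_force: [-0.7, 0.6, -2.8]
grip_width: 37.3
finger_force: 50.0
```

```bash
python3 f.py
```

```text
[ 0.0000e+00  3.2000e-01 -2.3000e+00 -4.0000e-02 -7.0000e-02 -2.0000e-02
  6.2809e+02 -1.9319e+02  2.2754e+02] 20.275
```

>>> play_rows(
  steps=[
    [0,0,-0.002,0,0,0,0.02],
    [0,0,-0.003,0,0,0,0.02],
    [0,0,-0.003,0,0,0,0.02],
  ],
)

```text
time_s: 20.65
tcp_pos: [628.0, -193.1, 224.2]
ee_rot: [0.708, 0.706, -0.0, -0.0]
wrist_force: [-1.2, 0.3, -2.4]
grip_width: 37.5
finger_force: 50.0
```

>>> play_rows(
  steps=[
    [0,0,-0.002,0,0,0,0.02],
    [0,0,-0.003,0,0,0,0.02],
    [0,0,-0.003,0,0,0,0.02],
  ],
)

```text
time_s: 21.02
tcp_pos: [628.0, -193.1, 221.6]
ee_rot: [0.708, 0.706, -0.0, -0.0]
wrist_force: [-1.5, -0.8, -0.6]
grip_width: 37.3
finger_force: 50.0
```

```bash
python3 f.py
```

```text
[-8.8000e-01  2.6000e-01 -7.2000e-01  2.0000e-02  1.7000e-01 -2.0000e-02
  6.2800e+02 -1.9316e+02  2.2161e+02] 21.225
```

Contact is at the expected height and square. Now push the axle down.

>>> play_rows(
  steps=[
    [0,0,-0.002,0,0,0,0.02],
    [0,0,-0.004,0,0,0,0.02],
    [0,0,-0.006,0,0,0,0.02],
    [0,0,-0.006,0,0,0,0.02],
  ],
)

```text
time_s: 21.72
tcp_pos: [628.2, -193.2, 215.5]
ee_rot: [0.708, 0.706, 0.0, 0.0]
wrist_force: [-2.0, 1.1, 2.9]
grip_width: 37.1
finger_force: 50.0
```

>>> play_rows(
  steps=[
    [0,0,-0.002,0,0,0,0.02],
    [0,0,-0.004,0,0,0,0.02],
    [0,0,-0.006,0,0,0,0.02],
    [0,0,-0.006,0,0,0,0.02],
  ],
)

```text
time_s: 22.22
tcp_pos: [628.1, -193.2, 209.1]
ee_rot: [0.708, 0.706, 0.0, 0.0]
wrist_force: [-1.2, 0.3, 1.4]
grip_width: 37.7
finger_force: 50.0
```

```bash
python3 f.py
```

```text
[-1.3700e+00  1.1000e-01  9.0000e-01  0.0000e+00  9.0000e-02  1.0000e-02
  6.2806e+02 -1.9314e+02  2.0914e+02] 22.425
```

>>> play_rows(
  steps=[
    [0,0,-0.001,0,0,0,0.02],
    [0,0,-0.002,0,0,0,0.02],
    [0,0,-0.002,0,0,0,0.02],
  ],
)

```text
time_s: 22.8
tcp_pos: [628.1, -193.2, 207.8]
ee_rot: [0.708, 0.706, 0.0, 0.0]
wrist_force: [-1.4, 0.3, 4.8]
grip_width: 37.4
finger_force: 50.0
```

>>> play_rows(
  steps=[
    [0,0,-0.001,0,0,0,0.02],
    [0,0,-0.002,0,0,0,0.02],
    [0,0,-0.002,0,0,0,0.02],
  ],
)

```text
time_s: 23.18
tcp_pos: [628.4, -193.5, 207.4]
ee_rot: [0.708, 0.706, 0.0, 0.001]
wrist_force: [-3.3, 1.3, 9.8]
grip_width: 37.5
finger_force: 50.0
```

>>> play_rows(
  steps=[
    [0,0,-0.001,0,0,0,0.02],
    [0,0,-0.0015,0,0,0,0.02],
  ],
)

```text
time_s: 23.42
tcp_pos: [628.6, -193.6, 207.2]
ee_rot: [0.708, 0.706, 0.0, 0.001]
wrist_force: [-4.5, 0.3, 13.7]
grip_width: 36.9
finger_force: 50.0
```

>>> play_rows(
  steps=[
    [-0.0005,0.0003,-0.0007,0,0,0,0.02],
    [-0.0005,0.0003,-0.0007,0,0,0,0.02],
  ],
)

```text
time_s: 23.68
tcp_pos: [628.5, -193.5, 207.1]
ee_rot: [0.708, 0.706, 0.0, 0.002]
wrist_force: [-3.4, 0.9, 15.2]
grip_width: 37.0
finger_force: 50.0
```

```bash
python3 f.py
```

```text
[-4.0900e+00  1.4000e+00  1.5060e+01  2.6000e-01  1.1900e+00  1.0000e-02
  6.2847e+02 -1.9353e+02  2.0710e+02] 23.875
```

>>> play_rows(
  steps=[
    [-0.0003,0.0002,-0.0006,0,0,0,0.02],
    [-0.0003,0.0002,-0.0006,0,0,0,0.02],
  ],
)

```text
time_s: 24.12
tcp_pos: [628.4, -193.5, 207.0]
ee_rot: [0.708, 0.706, 0.0, 0.002]
wrist_force: [-5.0, 1.2, 16.6]
grip_width: 37.2
finger_force: 50.0
```

```bash
python3 f.py
```

```text
[-4.0900e+00  9.4000e-01  1.6330e+01  2.7000e-01  1.1700e+00 -0.0000e+00
  6.2841e+02 -1.9348e+02  2.0699e+02] 24.325
```

>>> play_rows(
  steps=[
    [0,0,-0.0007,0,0,0,0.02],
    [0,0,-0.0007,0,0,0,0.02],
  ],
)

```text
time_s: 24.58
tcp_pos: [628.5, -193.6, 206.8]
ee_rot: [0.708, 0.706, 0.0, 0.002]
wrist_force: [-5.0, 0.9, 18.6]
grip_width: 37.3
finger_force: 50.0
```

```bash
python3 f.py
```

```text
[-4.5600e+00  9.5000e-01  1.7560e+01  3.0000e-01  1.3300e+00  3.0000e-02
  6.2851e+02 -1.9357e+02  2.0685e+02] 24.775
```

>>> play_rows(
  steps=[
    [-0.001,0,0,0,0,0,0.02],
    [-0.0015,0,0,0,0,0,0.02],
    [-0.0015,0,0,0,0,0,0.02],
  ],
)

```text
time_s: 25.15
tcp_pos: [627.9, -193.6, 206.9]
ee_rot: [0.708, 0.706, 0.001, 0.003]
wrist_force: [-1.6, 0.4, 17.1]
grip_width: 37.5
finger_force: 50.0
```

```bash
python3 f.py
```

```text
[-2.0400e+00  1.1800e+00  1.6790e+01  3.3000e-01  5.6000e-01  1.0000e-02
  6.2791e+02 -1.9356e+02  2.0690e+02] 25.35
```

>>> play_rows(
  steps=[
    [-0.0007,0.0003,-0.0006,0,0,0,0.02],
    [-0.0007,0.0003,-0.0008,0,0,0,0.02],
  ],
)

```text
time_s: 25.6
tcp_pos: [627.7, -193.5, 206.9]
ee_rot: [0.708, 0.706, 0.002, 0.004]
wrist_force: [-2.2, 1.6, 17.8]
grip_width: 37.3
finger_force: 50.0
```

```bash
python3 f.py
```

```text
[-1.4100e+00  8.3000e-01  1.7640e+01  3.2000e-01  4.8000e-01  1.0000e-02
  6.2771e+02 -1.9347e+02  2.0685e+02] 25.8
```

The load is off-centre (centre of pressure about -7,+6 mm), which matches the arm sagging into a 0.5° tilt. I'll ease off, square up and press again.

>>> play_rows(
  steps=[
    [0,0,0.002,0.2,0.4,0,0.02],
    [0.0012,0,0.002,0.3,0.8,0,0.02],
    [0.0012,0,0,0.3,0.8,0,0.02],
    [0.0012,0,0,0.3,0.8,0,0.02],
  ],
)

```text
time_s: 26.3
tcp_pos: [625.9, -192.0, 199.9]
ee_rot: [0.708, 0.706, -0.003, -0.007]
wrist_force: [0.8, 0.5, 1.0]
grip_width: 37.2
finger_force: 50.0
```

```bash
cat > f.py <<'E'
from h import *
L=[]
for i in range(4):
    env.capture('top');s=env.get_state();R=Rotation.from_quat(s['ee_rot']).as_matrix();L.append(np.r_[s['wrist_force'],s['moment'],s['tcp_pos'],R[:2,2]*57.3])
L=np.mean(L,0);F=L[:3]+[0,0,2.5];M=L[3:6]-[-.04,-.07,0]
print('F',F.round(2),'tcp',L[6:9].round(2),'tilt deg',L[9:].round(2),'cop',(-(M[1]+.27*F[0])/F[2]*1e3).round(1),((M[0]-.27*F[1])/F[2]*1e3).round(1),s['time_s'])
E
python3 f.py
```

```text
F [0.44 0.25 1.4 ] tcp [ 625.9  -192.11  199.96] tilt deg [-0.86  0.34] cop 21.2 -69.4 26.5
```

It passed the barbs when squared. Now re-centre and drive it home.

>>> play_rows(
  steps=[
    [0.0008,-0.0008,-0.001,-0.2,-0.4,0,0.02],
    [0.0008,-0.0008,-0.002,-0.2,-0.4,0,0.02],
    [0.0008,-0.0008,-0.003,-0.2,-0.4,0,0.02],
  ],
)

```text
time_s: 26.88
tcp_pos: [626.9, -193.2, 198.9]
ee_rot: [0.708, 0.706, -0.002, -0.003]
wrist_force: [-4.5, 1.2, 6.9]
grip_width: 37.5
finger_force: 50.0
```

```bash
python3 f.py
```

```text
F [-3.42  1.73  7.65] tcp [ 626.92 -193.18  198.97] tilt deg [-0.42  0.09] cop -7.2 -13.3 27.075
```

>>> play_rows(
  steps=[
    [-0.0008,0.0006,-0.001,0,0,0,0.02],
    [-0.0008,0.0006,-0.002,0,0,0,0.02],
    [-0.0008,0.0006,-0.002,0,0,0,0.02],
  ],
)

```text
time_s: 27.45
tcp_pos: [626.8, -193.1, 198.9]
ee_rot: [0.708, 0.706, -0.002, -0.002]
wrist_force: [-4.3, 1.5, 10.2]
grip_width: 37.8
finger_force: 50.0
```

```bash
python3 f.py
```

```text
F [-4.32  1.66 13.66] tcp [ 626.83 -193.1   198.94] tilt deg [-0.3   0.01] cop -6.4 -5.0 27.65
```

Hard stop at TCP z≈198.9, so it's home. Load to 25 N.

>>> play_rows(
  steps=[
    [-0.0008,0.0004,-0.001,0,0,0,0.02],
    [-0.0008,0.0004,-0.002,0,0,0,0.02],
    [-0.0008,0.0004,-0.002,0,0,0,0.02],
  ],
)

```text
time_s: 28.02
tcp_pos: [626.7, -193.1, 198.9]
ee_rot: [0.708, 0.706, -0.002, -0.001]
wrist_force: [-5.6, 1.5, 17.0]
grip_width: 37.5
finger_force: 50.0
```

```bash
python3 f.py
```

```text
F [-5.56  1.74 18.83] tcp [ 626.72 -193.09  198.88] tilt deg [-0.18 -0.07] cop -4.0 -0.3 28.225
```

>>> play_rows(
  steps=[
    [-0.0005,0,-0.001,0,0,0,0.02],
    [-0.001,0,-0.0023,0,0,0,0.02],
    [-0.001,0,-0.0023,0,0,0,0.02],
    [-0.001,0,-0.0023,0,0,0,0.02],
    [-0.001,0,-0.0023,0,0,0,0.02],
  ],
)

```text
time_s: 28.85
tcp_pos: [626.6, -193.3, 198.9]
ee_rot: [0.708, 0.706, -0.001, 0.0]
wrist_force: [-7.3, 2.7, 23.8]
grip_width: 37.6
finger_force: 50.0
```

```bash
python3 f.py
```

```text
F [-6.16  2.83 25.78] tcp [ 626.6  -193.27  198.85] tilt deg [-0.04 -0.12] cop -6.3 -1.1 29.05
```

Held at ~25.5 N for well over half a second. One short extra hold, then lift and carry the tool back.

>>> play_rows(
  steps=[
    [0,0,0,0,0,0,0.02],
    [0,0,0,0,0,0,0.02],
    [0.001,-0.0005,0.004,0,0,0,0.02],
    [0.002,-0.001,0.009,0,0,0,0.02],
    [0.002,-0.001,0.03,0,0,0,0.02],
    [0.002,-0.001,0.09,-0.1,-0.4,0,0.02],
    [0.002,-0.001,0.14,-0.1,-0.4,0,0.02],
    [-0.003,0.03,0.14,-0.1,-0.4,0,0.02],
    [-0.009,0.09,0.14,-0.1,-0.4,0,0.02],
    [-0.015,0.15,0.14,-0.1,-0.4,0,0.02],
    [-0.021,0.21,0.14,-0.1,-0.4,0,0.02],
    [-0.027,0.27,0.14,-0.1,-0.4,0,0.02],
    [-0.033,0.33,0.14,-0.1,-0.4,0,0.02],
    [-0.039,0.39,0.14,-0.1,-0.4,0,0.02],
    [-0.045,0.45,0.14,-0.1,-0.4,0,0.02],
    [-0.051,0.51,0.14,-0.1,-0.4,0,0.02],
    [-0.051,0.54,0.14,-0.1,-0.4,0,0.02],
    [-0.051,0.54,0.12,-0.1,-0.4,0,0.02],
    [-0.051,0.54,0.06,-0.1,-0.4,0,0.02],
  ],
)

```text
time_s: 31.42
tcp_pos: [575.7, 348.2, 254.9]
ee_rot: [0.708, 0.706, 0.004, 0.002]
wrist_force: [1.7, 0.3, -3.4]
grip_width: 37.0
finger_force: 50.0
```

Run:
```python
from h import *
s=cv2.cvtColor(env.capture('scene'),cv2.COLOR_RGB2BGR);t=cv2.cvtColor(env.capture('top'),cv2.COLOR_RGB2BGR)
o=np.zeros((600,800,3),np.uint8);o[:300]=cv2.resize(s[155:185,275:355],(800,300),interpolation=cv2.INTER_CUBIC)
o[300:,:400]=cv2.resize(t[165:195,325:365],(400,300),interpolation=cv2.INTER_CUBIC);o[300:,400:]=cv2.resize(s[160:250,110:230],(400,300))
cv2.imwrite('pics/c6.png',o);st=env.get_state();print(st['tcp_pos'],st['time_s'],st['ee_rot'].round(4))
for c in('scene','top'):print([(np.round(r['location']),round(r['conf'],2)) for r in env.tip_of(c,'cap_center')],[(np.round(r['location']),round(r['conf'],2)) for r in env.tip_of(c,'tool_center')])
```

```text
[569.39315871 345.07537513 242.63031773] 31.525 [ 0.7085  0.7057 -0.0075 -0.003 ]
[(array([ 636., -192.,  117.]), 0.59), (array([574., 346., 229.]), 0.17)] [(array([575., 347., 230.]), 0.61)]
[(array([ 628., -193.,  116.]), 0.73)] [(array([567., 345., 214.]), 0.64)]
```

View pics/c6.png

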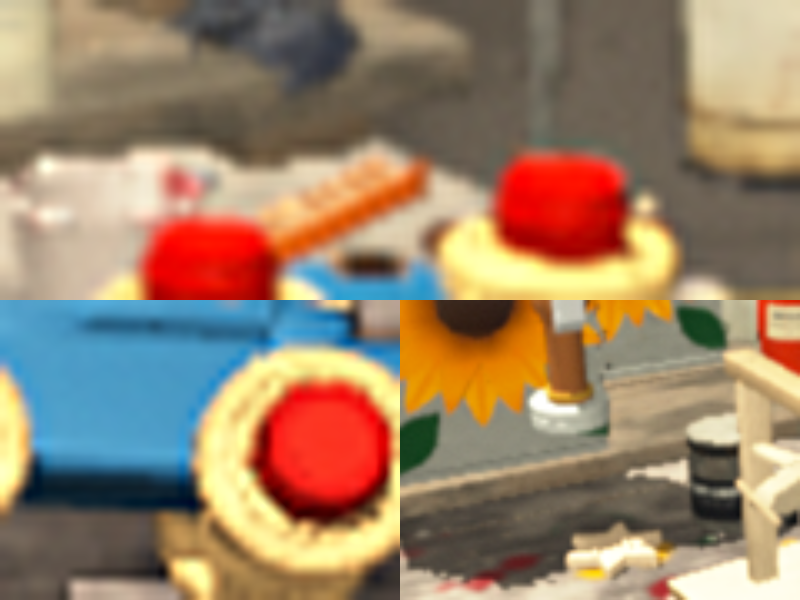

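The cap now sits level with its rim on the wheel (scene crop (562,205)), and the tool hangs upright in the gripper. Set it down.

>>> play_rows(
  steps=[
    [0,0,-0.05,0,0,0,0.02],
    [0,0,-0.1,0,0,0,0.02],
    [0,0,-0.14,0,0,0,0.02],
    [0,0,-0.16,0,0,0,0.02],
    [0,0,-0.168,0,0,0,0.02],
    [0,0,-0.168,0,0,0,0.02],
    [0,0,-0.168,0,0,0,0.02],
  ],
)

```text
time_s: 32.6
tcp_pos: [574.8, 348.4, 86.1]
ee_rot: [0.708, 0.706, 0.002, 0.001]
wrist_force: [0.4, -0.2, -1.3]
grip_width: 37.5
finger_force: 50.0
```

>>> play_rows(
  steps=[
    [0,0,-0.001,0,0,0,0.02],
    [0,0,-0.002,0,0,0,0.02],
    [0,0,-0.002,0,0,0,0.02],
  ],
)

```text
time_s: 32.98
tcp_pos: [573.4, 347.9, 81.9]
ee_rot: [0.708, 0.706, -0.0, -0.0]
wrist_force: [-0.7, -1.2, -1.7]
grip_width: 37.3
finger_force: 50.0
```

>>> play_rows(
  newtons=3,
  steps=[
    [0,0,-0.0007,0,0,0,0.02],
    [0,0,-0.0007,0,0,0,0.02],
    [0,0,-0.0007,0,0,0,0.035],
    [0,0,-0.0007,0,0,0,0.045],
    [0,0,-0.0007,0,0,0,0.07],
    [0,0,-0.0007,0,0,0,0.09],
    [0,0,-0.0007,0,0,0,0.09],
    [0,0,0.02,0,0,0,0.09],
    [0,0,0.07,0,0,0,0.09],
    [0,0,0.13,0,0,0,0.09],
    [0,0,0.18,0,0,0,0.09],
    [0,0,0.18,0,0,0,0.09],
  ],
)

```text
time_s: 34.48
tcp_pos: [576.1, 349.0, 270.2]
ee_rot: [0.708, 0.706, 0.006, 0.002]
wrist_force: [0.2, 0.1, 0.1]
grip_width: 89.7
finger_force: 0.0
```

Run:
```python
from h import *
env.capture('scene');env.capture('top');st=env.get_state();print(st['tcp_pos'],st['time_s'],st['wrist_force'],st['grip_width'])
for c in('scene','top'):
  for n in('tool_center','tool_foot','cap_center'):print(n,[(np.round(r['location']),round(r['conf'],2)) for r in env.tip_of(c,n)])
m=env.silhouettes('scene','tool_center')[0]['pixels'];v,u=np.nonzero(m);print(u.min(),u.max(),v.min(),v.max())
```

```text
[573.57008711 347.90739323 263.22759146] 34.575 [-0.68578476  0.19364861 -0.64257104] 90.06941816587579
tool_center [(array([571., 345.,  54.]), 0.61)]
tool_foot []
cap_center [(array([ 633., -194.,  116.]), 0.69), (array([695., 295.,   1.]), 0.49)]
tool_center [(array([572., 348.,  53.]), 0.85)]
tool_foot [(array([572., 345.,  -2.]), 0.86)]
cap_center [(array([ 630., -193.,  116.]), 0.56)]
157 179 219 264
```

The tool's silhouette box is the same as at the start (157–179, 219–264), so it stands upright. The cap is home and the arm is clear.

```bash
python3 -c "
from station import env
print(env.hand_in())"
```

```text
the job is handed in; nothing more can be done
None
```

I handed the job in after about 35 s of robot time: the cap is snapped home on the stud and was held at about 25 N for over half a second, and the tool stands upright on the bench again. I checked both in the camera images, but the hand-in returned no verdict.

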